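# Set aside the soap dishes that rock

## Robot

A 6-joint arm with a two-finger parallel gripper is mounted at the origin on the work surface. World frame = base frame: x ahead of the robot, y to its left, z up, the work surface at z = 0. Lengths are in m, angles in rad, forces in N, time in s.
With the tool pointing down it reaches from about 0.35 to 0.975 m from the base axis. Payload 4.9 kg.
Tool frame: the origin (TCP) lies at the very end of the fingers, on their centre line; the grasp point (between the pads) lies manip.grip_point_offset behind it (manip.grip_point_offset is the distance from the TCP to the grasp point, in m); z points along the fingers, y is the line along which they close (so a half turn about z gives the same grasp; the last joint's range is limited). The gripper opens to 85 mm and grips with 20 to 120 N. Pads are 22 mm wide; open, the fingers measure 114 mm over their backs; the gripper's body (76 mm by 85 mm) begins 54 mm behind the grasp point. The pads swing forward as they close: fully open they stand 13 mm farther back than shut.
Start: joints at [-1.416, 0.053, 1.613, -0, 1.476, -0.119], TCP at [0.169, -0.602, 0.231] pointing down, gripper open.
Joint ranges: [-3.01, 3.01], [-1.01, 2.22], [0.06, 2.58], [-1.02, 4.17], [0.09, 2.62], [-3.14, 3.14]. Speed limits (rad/s): [2.57, 2.57, 3.14, 3.14, 3.14, 3.14].

## Interface

Orientations are given as a unit quaternion [w, x, y, z].
In Python, from plant import manip gives the robot as it stands.
- The arm moves only by the shell command python3 -m crank 'ROWS' [OPENING]. ROWS is JSON, a list of rows, each an object of numbers: "x", "y", "z": the shift along the tool's x, y, z in cm; "turn": the turn about the tool's z in rad. In form: [{"x": .., "y": .., "z": .., "turn": ..}, ...]. A call has 1 to 5 rows; each row shifts and turns the commanded pose from where the row before left it, along the tool's axes as they then stand; what a row does not reach is not made up. A row lasts 1/10 s, in which the tool goes at most 50 mm and 8.59 degrees, less where a joint would pass 70% of its speed; a pose out of reach is approached as far as the arm can. A call with a gripper value outside its range is refused whole. OPENING is the opening in per cent of the stroke, from 0 (shut) to 100 (fully open), set as the call begins (- or left out, the last holds). The fingers move at their own pace and stop on an object; the grip force is fixed at half the most. Time passes only in rows, so rows that do not move let the fingers close. It gives the time, the measured TCP pose, the force, the opening and the grip force at its end, in the units of the state.
- manip.state(): the state, without advancing time (a new reading comes with each control period).
- manip.grab_frame(name): name is "scene" or "side" or "wrist"; returns (picture, depth): 420x560x3 uint8, red, green, blue; 420x560 float32, m along the optical axis (not along the pixel's ray), 0 where there is no reading.
- manip.camera_model(name): a dict with "mtx" (3x3 intrinsics, pixels), "world_to_cam" (4x4, takes a point from world to camera coordinates). Camera axes: x right, y down, z forward; pixel columns grow to the right and rows downward; lengths in m; the calibration is good to about 2 mm. A picture is of the moment at which its call begins: read the wrist's pose just before it. camera_model takes no time and is no camera call; for the wrist camera it gives the pose at the moment of the call.
- manip.job_done(): hands the job in; it is judged then, once.
The state is a dict: "time": time; "joint_pos": joint angles; "joint_vel": joint speeds; "joint_efforts": joint torques, N m; "tool_pos": TCP position; "tool_rot": TCP orientation; "contact_force": force on the tool from outside, world axes, zero at the start; "ft_torque": the same for the moment, N m; "gripper_width": opening from 0.0 (shut) to 1.0 (fully open); "grasp_force": force on a finger pad.
Only numpy, scipy, OpenCV 4.12 (cv2) and the standard library are available. Lean on these libraries where they do the work, as an engineer would, in place of code of your own. Each camera call takes 0.05 s, during which the arm holds its last target. There are 200 camera calls.

## Task

Three steel soap dishes stand on the ledge of the washing niche, and some of them have a bulged bottom. Find out by pressing down on the rim which ones rock, and put every dish that rocks right way up on the floor of the caddy's pulled-out tray, set down rather than dropped; leave a steady dish where it stands and do not disturb the other things.

Things in the scene. Friction and masses are not known exactly. Their poses are not given: they have to be found in the camera images.
- dish_1: steel soap dish, an open oblong tub 104 mm long (its x), 64 wide (its y), 34 high, upright walls 4 thick, corner radius 18, about 100 to 210 g. Origin: centre of its underside, z up; rim 34 above it all round. Take it across its 64 width. A steady dish is flat underneath to its edges; pressed on the rim it yields under 1.5 mm. Which dish is which is not told
- dish_2: steel soap dish, an open oblong tub 104 mm long (its x), 64 wide (its y), 34 high, upright walls 4 thick, corner radius 18, about 100 to 210 g. Origin: centre of its underside, z up; rim 34 above it all round. Take it across its 64 width. Each of the three may be steady or rock; they look alike from above. In the rules, _c0 is the middle of a dish's bottom
- dish_3: steel soap dish, an open oblong tub 104 mm long (its x), 64 wide (its y), 34 high, upright walls 4 thick, corner radius 18, about 100 to 210 g. Origin: centre of its underside, z up; rim 34 above it all round. Take it across its 64 width. A dish that rocks is level on a bulge (5 mm, flat 24 across); 1.5 N on its rim tips it 0.12 rad, 4 to 5 mm down, at an end, 0.24 rad at a long side
- caddy: the fixed two-tier steel caddy, 300 mm wide (its y), 220 deep (its x), 95 high, its open front facing its -x, 110 mm from the origin. Origin: centre of its underside. An upper deck holding two toothbrushes and a tongue cleaner (top at 95) roofs it from 72 up; the tray slides out below it through the front
- caddy_tray (a joint): how far the caddy's tray is pulled out towards the caddy's -x, in m: 0 home, 0.17 fully out; starts 0.14 to 0.17 out, on plastic rails with about 3 N of friction
- tray_floor (a point): centre of the tray's inner floor, 15.5 mm above the ledge; axes as the caddy's, x to its back. Inside 194 (x) by 264 (y) mm, walls 29 high, front panel 39 over the floor with a small pull outside. Open to the sky from x = -97 to at least +36; the rest is under the deck. Two dishes fit side by side, lengths along y, at x about -30, y about +-65
- mug: a blue ceramic mug, 82 across, 90 mm high, handle at its y; bystander. Origin: centre of its underside
- comb: a black plastic comb, 180 x 34 x 5 mm, lying flat along its x; bystander. Origin: centre of its underside
- nail_file: a steel nail file, 175 x 15 x 6 mm, lying along its x; bystander. Origin: underside, near its middle
- pumice: a grey pumice block, 85 x 50 x 32 mm; bystander. Origin: centre of its underside
- tumbler: a plain steel tumbler, 72 across, 100 mm high; bystander. Origin: centre of its underside
- lotion: a white bottle, 56 across, 150 mm high; bystander. Origin: centre of its underside
- cotton_jar: a glass jar with a steel lid, 80 across, 100 mm high; bystander. Origin: centre of its underside
Not all that is in view belongs to the job. Leave any purple or yellow look-alike of the dish_2 alone.

How it is judged:
By the outcome, as a careful person would: the job done as asked, in the order asked, and still so for the second after the job is handed in, with the robot touching nothing.
It also fails if it takes over 69 s, if anything falls off the work surface, if the arm or the gripper's body presses on something with over 40 N, if the wrist force passes 120 N, or if a joint passes its speed limit or range.

## Working session

There is one attempt and no reset: what is moved stays moved. The work goes in short steps, Python scripts to look and compute and a shell command to move; the robot and the scene stay as the last step left them, time stands still between calls to the robot, and variables do not carry over. Pictures are saved under pics/ and viewed, at most 10 in all, crops included, and the job is handed in when it is done.

```bash
mkdir -p pics; cat > h.py <<'E'
import numpy as np, cv2
from plant import manip
def save(n,f):
    p,d=manip.grab_frame(n); m=manip.camera_model(n)
    np.savez('%s.npz'%f,p=p,d=d,K=m["mtx"],T=m["world_to_cam"])
    cv2.imwrite('pics/%s.png'%f,cv2.cvtColor(p,cv2.COLOR_RGB2BGR)); return p,d
def load(f):
    z=np.load('%s.npz'%f); return z['p'],z['d'],z['K'],z['T']
def pts(d,K,T):
    v,u=np.mgrid[:d.shape[0],:d.shape[1]]
    c=np.stack([(u-K[0][2])/K[0][0]*d,(v-K[1][2])/K[1][1]*d,d],-1)
    R=T[:3,:3]; return (c-T[:3,3])@R
E
python3 - <<'E'
from h import *
for n in("scene","side"): save(n,n+"0")
print(manip.state(),manip.grip_point_offset)
for n in("scene","side","wrist"):
    T=manip.camera_model(n)["world_to_cam"]; print(n,-np.array(T)[:3,:3].T@np.array(T)[:3,3])
E
```

```text
{'time': 0.1, 'joint_pos': array([-1.41599764e+00,  5.32947277e-02,  1.61416794e+00,  2.40945735e-05,
        1.47600893e+00, -1.18984261e-01]), 'joint_vel': array([-9.44342650e-04, -2.61232713e-04, -1.33169441e-03,  2.91118950e-04,
        7.91377627e-04,  6.36497327e-06]), 'joint_efforts': array([ 6.15610952e-04, -3.94907355e+01, -3.71362817e+01, -1.20818640e-04,
        3.95176045e-03, -1.57546697e-05]), 'tool_pos': array([ 0.1689125 , -0.6011501 ,  0.23017683]), 'tool_rot': array([-9.39535398e-04,  9.90644705e-01,  1.36463132e-01, -4.83220557e-06]), 'contact_force': array([ 0.0408713 , -0.15006751,  0.79243684]), 'ft_torque': array([0.00254715, 0.03021235, 0.03096957]), 'grasp_force': 0.0, 'gripper_width': 0.9952541956940147} 0.0187
scene [ 1.07987563 -0.77321878  0.8978412 ]
side [ 0.88162759 -1.08624417  0.8737926 ]
wrist [ 0.23888002 -0.58081033  0.37236692]
```

View pics/scene0.png

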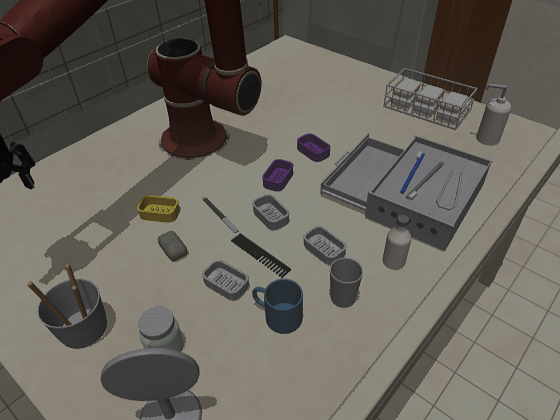

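View pics/side0.png

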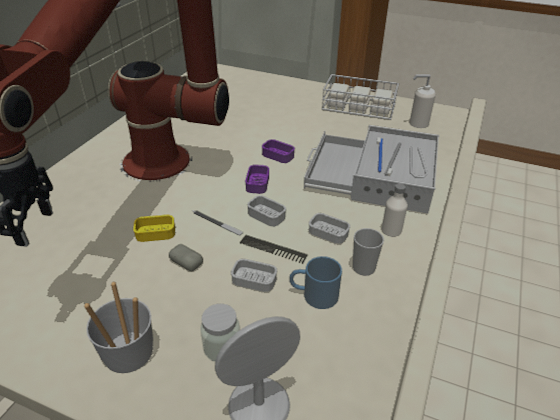

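Scene: candidates are the steel dishes at (270,211), (325,244) and (226,279). The purple look-alikes at (278,174) and (313,147) and the yellow one at (158,208) are to be left alone. The tray is at (365,170), with the mug at (283,303), tumbler at (345,282), comb at (262,255), nail file at (220,215) and pumice at (173,245).

```bash
python3 - <<'E'
from h import *
out={}
for n,seeds in(("scene0",[(270,211),(325,244),(226,279)]),("side0",[(267,211),(329,229),(254,276)])):
    p,d,K,T=load(n); P=pts(d,K,T)
    print(n,'table z',np.median(P[300:320,200:215,2]) if n=="side0" else P[300,215,2])
    for s in seeds:
        c=P[s[1]-2:s[1]+3,s[0]-2:s[0]+3].reshape(-1,3).mean(0)
        m=(np.hypot(*(P[...,:2]-c[:2]).transpose(2,0,1))<.08)&(P[...,2]>.029)&(P[...,2]<.042)&(d>0)
        m=m.astype(np.uint8); k,l,st,ce=cv2.connectedComponentsWithStats(m,connectivity=8)
        # component nearest
        b=[i for i in range(1,k) if st[i,4]>40]
        for i in b:
            q=P[l==i]; r=cv2.minAreaRect((q[:,:2]*1000).astype(np.float32))
            print(s,st[i,4],np.round(r[0],1),np.round(r[1],1),round(r[2],1),'z',np.round(np.percentile(q[:,2],[50,95]),4))
p,d,K,T=load("scene0");P=pts(d,K,T)
for s in[(365,170),(350,180),(380,160),(350,165),(430,180),(440,230),(375,205),(488,160),(405,140),(325,190),(365,137)]: print(s,np.round(P[s[1],s[0]],3))
# bystanders: everything above 10mm top-down map 
m=(P[...,2]>.004)&(d>0)&(P[...,0]>.2)&(P[...,0]<1.1)&(np.abs(P[...,1])<.7)
p2,d2,K2,T2=load("side0");P2=pts(d2,K2,T2)
im=np.zeros((600,800,3),np.uint8)
for PP,dd,cc in((P,d,p),(P2,d2,p2)):
    mm=(PP[...,2]>.004)&(dd>0)
    X=((1.1-PP[...,0])*700).astype(int);Y=((.57-PP[...,1])*700).astype(int)
    ok=mm&(X>=0)&(X<600)&(Y>=0)&(Y<800); im[X[ok],Y[ok]]=cc[ok][:,::-1]
for i in range(0,12):
    if i%2==0:
        cv2.putText(im,'%.1f'%(i/10),(0,int((1.1-i/10)*700)),0,.4,(0,255,0)); cv2.line(im,(0,int((1.1-i/10)*700)),(799,int((1.1-i/10)*700)),(0,70,0))
for j in range(-5,6):
    x=int((.57-j/10)*700); cv2.line(im,(x,0),(x,599),(0,70,0)); cv2.putText(im,'%.1f'%(j/10),(x,12),0,.4,(0,255,0))
cv2.imwrite('pics/top.png',im)
E
```

```text
scene0 table z 0.001498329045641847
(270, 211) 226 [ 442.7 -111.6] [ 66.6 109. ] 77.2 z [0.0333 0.0367]
(325, 244) 274 [ 627.1 -116.2] [ 68.  107.7] 83.0 z [0.0337 0.0372]
(226, 279) 298 [ 516.1 -351.6] [105.4  67.3] 6.7 z [0.0337 0.0368]
side0 table z 0.09834934990260048
(267, 211) 211 [ 441.4 -111.1] [ 71. 110.] 76.3 z [0.0331 0.0365]
(329, 229) 227 [ 627.5 -116.6] [ 69.3 105.7] 83.6 z [0.033  0.0365]
(254, 276) 280 [ 516.7 -352.2] [104.3  68.2] 6.7 z [0.0335 0.0364]
(365, 170) [0.536 0.204 0.013]
(350, 180) [0.531 0.134 0.017]
(380, 160) [0.547 0.268 0.017]
(350, 165) [0.488 0.195 0.013]
(430, 180) [0.732 0.209 0.076]
(440, 230) [0.837 0.069 0.064]
(375, 205) [0.665 0.048 0.061]
(488, 160) [0.819 0.365 0.093]
(405, 140) [ 0.541  0.429 -0.   ]
(325, 190) [0.509 0.043 0.028]
(365, 137) [0.468 0.298 0.05 ]
```

View pics/top.png

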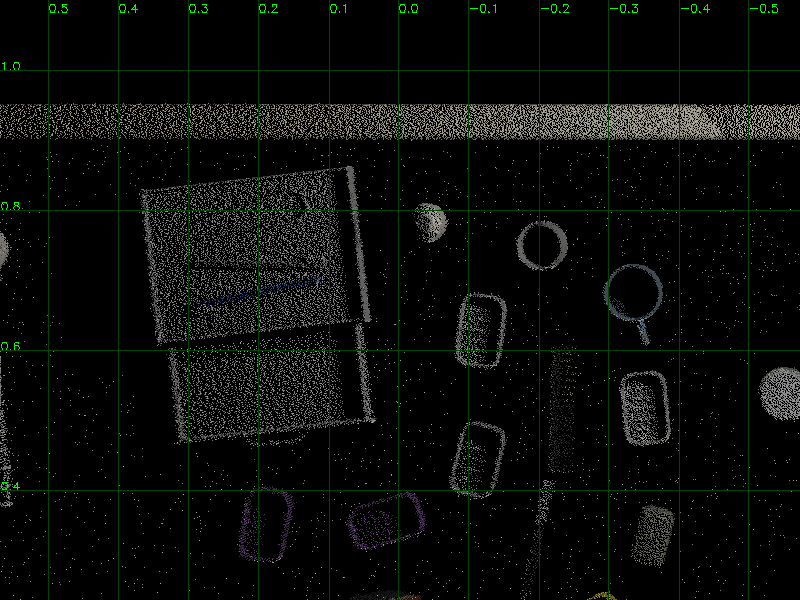

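Top view: dishes A (0.442,-0.111) yaw -13°, B (0.627,-0.116) yaw -7° and C (0.516,-0.352) yaw +7°. The sizes (about 105 x 67 mm) and rim height (34 mm) match the description. Next I measure the caddy, check the choice in a close crop and work out the first reach.

```bash
cat >> h.py <<'E'
def yaw(q):
    w,x,y,z=q; return np.arctan2(2*(x*y+w*z),1-2*(y*y+z*z))
def go(x,y,z,ydeg,s=None):
    s=s or manip.state(); p=s['tool_pos']; a=yaw(s['tool_rot']); b=np.radians(ydeg)
    t=(a-b+np.pi)%(2*np.pi)-np.pi; dx,dy=x-p[0],y-p[1]
    print('turn first %.3f then x %.2f y %.2f z %.2f cm; dist %.1f'%(t,100*(dx*np.cos(b)+dy*np.sin(b)),100*(dx*np.sin(b)-dy*np.cos(b)),100*(p[2]-z),100*np.hypot(np.hypot(dx,dy),p[2]-z)))
E
python3 - <<'E'
from h import *
Q=[]
for n in("scene0","side0"):
    p,d,K,T=load(n);P=pts(d,K,T); q=P[d>0]; Q.append(q[(q[:,0]>.4)&(q[:,0]<.92)&(q[:,1]>0)&(q[:,1]<.40)])
q=np.vstack(Q)
def rect(m,t):
    r=cv2.minAreaRect((q[m][:,:2]*1000).astype(np.float32)); print(t,m.sum(),np.round(r[0],1),np.round(r[1],1),round(r[2],2)); return r
# deck: walls up to 95
rect((q[:,2]>.060)&(q[:,0]<.9),'deck')
# tray front panel top (z~54)
rect((q[:,2]>.05)&(q[:,2]<.06)&(q[:,0]<.52),'front panel top')
m=(q[:,2]>.008)&(q[:,2]<.022)&(q[:,0]<.62)&(q[:,0]>.47); print('floor z',np.median(q[m,2])); rect(m,'floor')
m=(q[:,2]>.028)&(q[:,2]<.05)&(q[:,0]<.60); rect(m,'walls')
p=load("scene0")[0]; c=cv2.resize(p[190:305,195:360],None,fx=4,fy=4)
cv2.imwrite('pics/crop.png',c[...,::-1])
a=6.7*np.pi/180
go(.516-.031*np.sin(a),-.352+.031*np.cos(a),.10,6.7)
E
```

```text
deck 11941 [735.1 205.9] [225. 314.] 6.67
front panel top 203 [480.7 174. ] [ 17.1 287.3] 7.9
floor z 0.015923104122261528
floor 3676 [549.9 183.9] [132.9 286.5] 5.37
walls 1305 [500.  181.1] [199.8 295. ] 0.01
turn first 0.157 then x 37.38 y -23.80 z 13.02 cm; dist 46.2
```

View pics/crop.png

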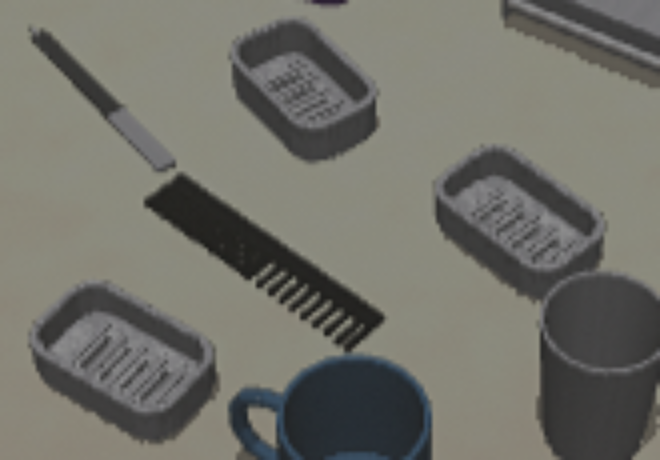

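The crop confirms three plain steel dishes, at crop pixels (305,90), (520,220) and (125,360). I'll start with C.

```bash
python3 -m crank '[{"turn":0.149},{"x":3.7,"y":-2.4,"z":0.8},{"x":3.7,"y":-2.4,"z":0.8},{"x":3.7,"y":-2.4,"z":0.8},{"x":3.7,"y":-2.4,"z":0.8}]' 0; python3 -m crank '[{"x":3.7,"y":-2.4,"z":0.8},{"x":3.7,"y":-2.4,"z":0.8},{"x":3.7,"y":-2.4,"z":0.8},{"x":3.7,"y":-2.4,"z":0.8},{"x":3.7,"y":-2.4,"z":0.8}]'; python3 - <<'E'
from h import *
a=6.7*np.pi/180
go(.516-.031*np.sin(a),-.352+.031*np.cos(a),.042,6.7); print(manip.state()['contact_force'])
E
```

```text
turn first 0.157 then x 37.38 y -23.80 z 18.82 cm; dist 48.1
[ 0.0408713  -0.15006751  0.79243684]schema error: expected keys x, y, z, turn
schema error: expected keys x, y, z, turn
```

```bash
python3 -m crank '[{"x":0,"y":0,"z":0,"turn":0.149},{"x":3.7,"y":-2.4,"z":0.8,"turn":0},{"x":3.7,"y":-2.4,"z":0.8,"turn":0},{"x":3.7,"y":-2.4,"z":0.8,"turn":0},{"x":3.7,"y":-2.4,"z":0.8,"turn":0}]' 0; python3 -m crank '[{"x":3.7,"y":-2.4,"z":0.8,"turn":0},{"x":3.7,"y":-2.4,"z":0.8,"turn":0},{"x":3.7,"y":-2.4,"z":0.8,"turn":0},{"x":3.7,"y":-2.4,"z":0.8,"turn":0},{"x":3.7,"y":-2.4,"z":0.8,"turn":0}]'; python3 -m crank '[{"x":0,"y":0,"z":0,"turn":0}]'; python3 - <<'E'
from h import *
a=6.7*np.pi/180
go(.516-.031*np.sin(a),-.352+.031*np.cos(a),.042,6.7); print(manip.state()['contact_force'])
E
```

```text
time: 0.6
tool_pos: [0.3047, -0.4866, 0.1984]
tool_rot: [-0.0, 0.998, 0.062, -0.0]
contact_force: [0.9, -1.3, -0.1]
gripper_width: 0.145
grasp_force: 0.0
time: 1.1
tool_pos: [0.4735, -0.3443, 0.1586]
tool_rot: [-0.0, 0.998, 0.062, -0.0]
contact_force: [0.2, -0.7, -0.8]
gripper_width: -0.001
grasp_force: 0.0
time: 1.2
tool_pos: [0.4747, -0.3417, 0.1572]
tool_rot: [-0.002, 0.998, 0.065, -0.001]
contact_force: [-0.2, -1.0, -0.4]
gripper_width: -0.001
grasp_force: 0.0
turn first 0.014 then x 3.98 y -1.59 z 11.52 cm; dist 12.3
[-0.21845676 -1.02706564 -0.42476266]
```

```bash
python3 -m crank '[{"x":1.33,"y":-0.53,"z":3.8,"turn":0.014},{"x":1.33,"y":-0.53,"z":3.8,"turn":0},{"x":1.33,"y":-0.53,"z":3.7,"turn":0},{"x":0,"y":0,"z":0,"turn":0},{"x":0,"y":0,"z":0,"turn":0}]'; python3 -m crank '[{"x":0,"y":0,"z":0.3,"turn":0},{"x":0,"y":0,"z":0.2,"turn":0},{"x":0,"y":0,"z":0,"turn":0}]';python3 -m crank '[{"x":0,"y":0,"z":0.15,"turn":0},{"x":0,"y":0,"z":0,"turn":0}]'
```

```text
time: 1.7
tool_pos: [0.5095, -0.3254, 0.0457]
tool_rot: [-0.001, 0.998, 0.055, -0.001]
contact_force: [0.3, -1.2, 0.2]
gripper_width: -0.003
grasp_force: 0.0
time: 2.0
tool_pos: [0.5107, -0.3265, 0.0429]
tool_rot: [0.001, 0.998, 0.055, 0.001]
contact_force: [-0.2, 0.8, -0.1]
gripper_width: -0.0
grasp_force: 0.0
time: 2.2
tool_pos: [0.5103, -0.3258, 0.0402]
tool_rot: [0.0, 0.998, 0.055, 0.0]
contact_force: [-0.1, 0.0, -0.3]
gripper_width: -0.002
grasp_force: 0.0
```

```bash
python3 -m crank '[{"x":0,"y":-0.4,"z":0.2,"turn":0},{"x":0,"y":0,"z":0.2,"turn":0},{"x":0,"y":0,"z":0,"turn":0}]';for i in 1; do :; done; python3 -m crank '[{"x":0,"y":0,"z":0.1,"turn":0},{"x":0,"y":0,"z":0,"turn":0}]';python3 -m crank '[{"x":0,"y":0,"z":0.1,"turn":0},{"x":0,"y":0,"z":0,"turn":0}]';python3 -m crank '[{"x":0,"y":0,"z":0.1,"turn":0},{"x":0,"y":0,"z":0,"turn":0}]'
```

```text
time: 2.5
tool_pos: [0.5095, -0.3211, 0.0352]
tool_rot: [-0.0, 0.998, 0.056, -0.0]
contact_force: [-1.0, 0.7, 0.6]
gripper_width: 0.001
grasp_force: 0.0
time: 2.7
tool_pos: [0.5098, -0.3215, 0.0346]
tool_rot: [-0.0, 0.998, 0.055, -0.0]
contact_force: [1.0, -1.1, -0.7]
gripper_width: -0.001
grasp_force: 0.0
time: 2.9
tool_pos: [0.51, -0.3216, 0.034]
tool_rot: [0.0, 0.998, 0.055, 0.0]
contact_force: [0.1, 0.2, 1.6]
gripper_width: 0.001
grasp_force: 0.7
time: 3.1
tool_pos: [0.5102, -0.3212, 0.0336]
tool_rot: [-0.0, 0.998, 0.055, 0.0]
contact_force: [-1.2, 3.5, 6.3]
gripper_width: 0.002
grasp_force: 2.9
```

```bash
python3 -m crank '[{"x":0,"y":0,"z":0.1,"turn":0},{"x":0,"y":0,"z":0,"turn":0}]'; python3 -m crank '[{"x":0,"y":0,"z":-4,"turn":0},{"x":0,"y":0,"z":-4,"turn":0.12},{"x":0,"y":0,"z":-2,"turn":0.1},{"x":0,"y":0,"z":0,"turn":0}]'; python3 - <<'E'
from h import *
a=np.radians(-6.7)
go(.627-.031*np.sin(a),-.116+.031*np.cos(a),.042,-6.7)
E
```

```text
time: 3.3
tool_pos: [0.5103, -0.3208, 0.0332]
tool_rot: [-0.001, 0.998, 0.055, 0.0]
contact_force: [-3.6, 4.9, 9.2]
gripper_width: 0.004
grasp_force: 4.7
time: 3.7
tool_pos: [0.5121, -0.3234, 0.1365]
tool_rot: [0.003, 0.998, -0.055, 0.003]
contact_force: [0.8, 0.9, -0.6]
gripper_width: -0.0
grasp_force: 0.0
turn first 0.007 then x 8.99 y -25.04 z 9.45 cm; dist 28.2
```

C is steady: 9 N moved it under 1 mm. Now B.

```bash
python3 -m crank '[{"x":1.5,"y":-4.2,"z":0,"turn":0},{"x":1.5,"y":-4.2,"z":0,"turn":0},{"x":1.5,"y":-4.2,"z":0,"turn":0},{"x":1.5,"y":-4.2,"z":0,"turn":0},{"x":1.5,"y":-4.2,"z":0,"turn":0}]'; python3 -m crank '[{"x":1.5,"y":-4.0,"z":1,"turn":0},{"x":0,"y":0,"z":4,"turn":0},{"x":0,"y":0,"z":3.5,"turn":0},{"x":0,"y":0,"z":0,"turn":0},{"x":0,"y":0,"z":0,"turn":0}]'; python3 - <<'E'
from h import *
a=np.radians(-6.7)
go(.627-.031*np.sin(a),-.116+.031*np.cos(a),.036,-6.7)
E
```

```text
time: 4.2
tool_pos: [0.6069, -0.1191, 0.1297]
tool_rot: [-0.0, 0.999, -0.054, -0.001]
contact_force: [-0.3, -0.4, -0.0]
gripper_width: -0.001
grasp_force: 0.0
time: 4.7
tool_pos: [0.6253, -0.0826, 0.0452]
tool_rot: [-0.0, 0.999, -0.054, -0.002]
contact_force: [-0.0, 0.1, 0.9]
gripper_width: 0.001
grasp_force: 0.0
turn first 0.009 then x 0.56 y 0.19 z 0.92 cm; dist 1.1
```

```bash
python3 -m crank '[{"x":0.5,"y":0.2,"z":0.6,"turn":0},{"x":0,"y":0,"z":0.3,"turn":0},{"x":0,"y":0,"z":0,"turn":0}]'; python3 -m crank '[{"x":0,"y":0,"z":0.1,"turn":0},{"x":0,"y":0,"z":0,"turn":0}]';python3 -m crank '[{"x":0,"y":0,"z":0.1,"turn":0},{"x":0,"y":0,"z":0,"turn":0}]';python3 -m crank '[{"x":0,"y":0,"z":0.1,"turn":0},{"x":0,"y":0,"z":0,"turn":0}]'
```

```text
time: 5.0
tool_pos: [0.6321, -0.086, 0.0388]
tool_rot: [0.0, 0.998, -0.055, 0.001]
contact_force: [-0.3, 0.6, -0.9]
gripper_width: 0.004
grasp_force: 0.0
time: 5.2
tool_pos: [0.6315, -0.0855, 0.0373]
tool_rot: [0.0, 0.999, -0.055, 0.0]
contact_force: [0.2, 0.6, -0.0]
gripper_width: 0.001
grasp_force: 0.0
time: 5.4
tool_pos: [0.6312, -0.0854, 0.0358]
tool_rot: [-0.0, 0.999, -0.055, -0.0]
contact_force: [0.7, 0.1, -0.7]
gripper_width: -0.003
grasp_force: 0.0
time: 5.6
tool_pos: [0.6312, -0.0853, 0.0346]
tool_rot: [-0.0, 0.999, -0.055, -0.0]
contact_force: [0.3, -0.3, 0.6]
gripper_width: 0.001
grasp_force: 0.0
```

```bash
python3 -m crank '[{"x":0,"y":0,"z":0.1,"turn":0},{"x":0,"y":0,"z":0,"turn":0}]';python3 -m crank '[{"x":0,"y":0,"z":0.1,"turn":0},{"x":0,"y":0,"z":0,"turn":0}]';python3 -m crank '[{"x":0,"y":0,"z":0.1,"turn":0},{"x":0,"y":0,"z":0,"turn":0}]'
```

```text
time: 5.8
tool_pos: [0.6315, -0.0853, 0.034]
tool_rot: [-0.0, 0.999, -0.055, 0.0]
contact_force: [-0.6, 0.6, 1.6]
gripper_width: 0.002
grasp_force: 0.7
time: 6.0
tool_pos: [0.6319, -0.085, 0.0336]
tool_rot: [-0.0, 0.999, -0.055, 0.0]
contact_force: [-0.2, 2.2, 5.0]
gripper_width: 0.002
grasp_force: 2.5
time: 6.2
tool_pos: [0.6323, -0.0846, 0.0332]
tool_rot: [-0.001, 0.999, -0.055, 0.001]
contact_force: [-0.4, 4.9, 7.5]
gripper_width: -0.003
grasp_force: 3.7
```

B gives the same steady signature. Now A.

```bash
python3 -m crank '[{"x":0,"y":0,"z":-4,"turn":0},{"x":0,"y":0,"z":-3,"turn":0.11},{"x":0,"y":0,"z":0,"turn":0}]'; python3 - <<'E'
from h import *
a=np.radians(-13)
go(.442-.031*np.sin(a),-.111+.031*np.cos(a),.040,-13)
E
```

```text
time: 6.5
tool_pos: [0.6347, -0.0866, 0.1074]
tool_rot: [0.001, 0.994, -0.11, 0.005]
contact_force: [0.6, -0.5, 0.0]
gripper_width: -0.002
grasp_force: 0.0
turn first 0.007 then x -18.23 y 3.62 z 6.74 cm; dist 19.8
```

```bash
python3 -m crank '[{"x":-4.55,"y":0.9,"z":0.5,"turn":0},{"x":-4.55,"y":0.9,"z":0.5,"turn":0},{"x":-4.55,"y":0.9,"z":0.5,"turn":0},{"x":-4.55,"y":0.9,"z":0.5,"turn":0},{"x":0,"y":0,"z":0,"turn":0}]'; python3 -m crank '[{"x":0,"y":0,"z":4,"turn":0},{"x":0,"y":0,"z":0,"turn":0},{"x":0,"y":0,"z":0,"turn":0}]'; python3 - <<'E'
from h import *
a=np.radians(-13)
go(.442-.031*np.sin(a),-.111+.031*np.cos(a),.036,-13)
E
```

```text
time: 7.0
tool_pos: [0.437, -0.0789, 0.0757]
tool_rot: [-0.001, 0.994, -0.109, -0.006]
contact_force: [-0.7, 0.4, -1.7]
gripper_width: 0.003
grasp_force: 0.0
time: 7.3
tool_pos: [0.4451, -0.0808, 0.0409]
tool_rot: [-0.0, 0.994, -0.109, -0.001]
contact_force: [0.2, 0.1, 0.6]
gripper_width: 0.004
grasp_force: 0.0
turn first 0.008 then x 0.37 y -0.09 z 0.49 cm; dist 0.6
```

```bash
python3 -m crank '[{"x":0.3,"y":0,"z":0.4,"turn":0},{"x":0,"y":0,"z":0.1,"turn":0},{"x":0,"y":0,"z":0,"turn":0}]'; python3 -m crank '[{"x":0,"y":0,"z":0.1,"turn":0},{"x":0,"y":0,"z":0,"turn":0}]';python3 -m crank '[{"x":0,"y":0,"z":0.1,"turn":0},{"x":0,"y":0,"z":0,"turn":0}]';python3 -m crank '[{"x":0,"y":0,"z":0.1,"turn":0},{"x":0,"y":0,"z":0,"turn":0}]'
```

```text
time: 7.6
tool_pos: [0.4497, -0.0819, 0.0376]
tool_rot: [0.0, 0.994, -0.109, 0.001]
contact_force: [-0.0, 0.3, 0.4]
gripper_width: -0.001
grasp_force: 0.0
time: 7.8
tool_pos: [0.449, -0.0816, 0.036]
tool_rot: [0.0, 0.994, -0.109, 0.0]
contact_force: [-0.5, 0.1, 0.9]
gripper_width: 0.001
grasp_force: 0.0
time: 8.0
tool_pos: [0.4487, -0.0816, 0.0347]
tool_rot: [-0.0, 0.994, -0.109, -0.0]
contact_force: [-0.8, 1.1, 0.3]
gripper_width: -0.002
grasp_force: 0.0
time: 8.2
tool_pos: [0.4489, -0.0816, 0.034]
tool_rot: [0.0, 0.994, -0.109, 0.0]
contact_force: [-1.0, 1.3, 1.8]
gripper_width: 0.002
grasp_force: 1.1
```

```bash
python3 -m crank '[{"x":0,"y":0,"z":0.1,"turn":0},{"x":0,"y":0,"z":0,"turn":0}]';python3 -m crank '[{"x":0,"y":0,"z":0.1,"turn":0},{"x":0,"y":0,"z":0,"turn":0}]'
```

```text
time: 8.4
tool_pos: [0.449, -0.0817, 0.0339]
tool_rot: [-0.0, 0.994, -0.109, -0.0]
contact_force: [-4.0, 1.0, 8.8]
gripper_width: -0.0
grasp_force: 4.6
time: 8.6
tool_pos: [0.4491, -0.0817, 0.0339]
tool_rot: [-0.0, 0.994, -0.109, -0.001]
contact_force: [-7.4, 2.0, 15.3]
gripper_width: 0.004
grasp_force: 7.9
```

A did not move under 15 N. B and C gave about 0.8 mm with an outward side force. Friction at the long side could be locking the tilt, because the rim there swings more outward than down. I'll retest all three at an end, where locking is unlikely.

```bash
python3 -m crank '[{"x":0,"y":0,"z":-2,"turn":0},{"x":2.4,"y":1.5,"z":0,"turn":0},{"x":2.4,"y":1.5,"z":0,"turn":0},{"x":0,"y":0,"z":0,"turn":0}]'; python3 - <<'E'
from h import *
a=np.radians(-13)
go(.442+.052*np.cos(a),-.111+.052*np.sin(a),.036,-13)
E
```

```text
time: 9.0
tool_pos: [0.4914, -0.1234, 0.0528]
tool_rot: [0.001, 0.994, -0.11, 0.001]
contact_force: [0.3, 0.1, -0.9]
gripper_width: 0.0
grasp_force: 0.0
turn first 0.006 then x 0.11 y -0.09 z 1.68 cm; dist 1.7
```

```bash
python3 -m crank '[{"x":0,"y":0,"z":1.6,"turn":0},{"x":0,"y":0,"z":0,"turn":0},{"x":0,"y":0,"z":0.1,"turn":0},{"x":0,"y":0,"z":0,"turn":0}]';python3 -m crank '[{"x":0,"y":0,"z":0.1,"turn":0},{"x":0,"y":0,"z":0,"turn":0}]';python3 -m crank '[{"x":0,"y":0,"z":0.1,"turn":0},{"x":0,"y":0,"z":0,"turn":0}]';python3 -m crank '[{"x":0,"y":0,"z":0.1,"turn":0},{"x":0,"y":0,"z":0,"turn":0}]'
```

```text
time: 9.4
tool_pos: [0.4885, -0.1209, 0.0347]
tool_rot: [-0.0, 0.994, -0.109, -0.0]
contact_force: [0.1, -0.4, 0.4]
gripper_width: -0.002
grasp_force: 0.0
time: 9.6
tool_pos: [0.4891, -0.1212, 0.034]
tool_rot: [-0.0, 0.994, -0.109, 0.0]
contact_force: [0.2, 0.3, 0.3]
gripper_width: -0.004
grasp_force: 0.2
time: 9.8
tool_pos: [0.4895, -0.1214, 0.0339]
tool_rot: [-0.0, 0.994, -0.109, 0.0]
contact_force: [-2.5, 0.9, 6.3]
gripper_width: 0.003
grasp_force: 3.3
time: 10.0
tool_pos: [0.4904, -0.1216, 0.0338]
tool_rot: [0.0, 0.994, -0.109, 0.001]
contact_force: [-2.1, 1.7, 9.1]
gripper_width: 0.001
grasp_force: 4.7
```

A is steady at its end too. Now the end of B.

```bash
python3 -m crank '[{"x":0,"y":0,"z":-3,"turn":0},{"x":2.5,"y":-1,"z":-1,"turn":-0.11},{"x":0,"y":0,"z":0,"turn":0}]'; python3 - <<'E'
from h import *
a=np.radians(-6.7)
go(.627-.052*np.cos(a),-.116-.052*np.sin(a),.036,-6.7)
E
```

```text
time: 10.3
tool_pos: [0.5193, -0.1176, 0.075]
tool_rot: [0.001, 0.999, -0.054, 0.003]
contact_force: [-0.7, -0.1, -0.3]
gripper_width: -0.004
grasp_force: 0.0
turn first 0.010 then x 5.47 y -1.42 z 3.90 cm; dist 6.9
```

```bash
python3 -m crank '[{"x":2.7,"y":-0.7,"z":0,"turn":0},{"x":2.7,"y":-0.7,"z":0,"turn":0},{"x":0,"y":0,"z":3.6,"turn":0},{"x":0,"y":0,"z":0,"turn":0},{"x":0,"y":0,"z":0,"turn":0}]';python3 -m crank '[{"x":0,"y":0,"z":0.1,"turn":0},{"x":0,"y":0,"z":0.1,"turn":0},{"x":0,"y":0,"z":0,"turn":0}]';python3 -m crank '[{"x":0,"y":0,"z":0.15,"turn":0},{"x":0,"y":0,"z":0,"turn":0}]';python3 -m crank '[{"x":0,"y":0,"z":0.1,"turn":0},{"x":0,"y":0,"z":0,"turn":0}]'
```

```text
time: 10.8
tool_pos: [0.5692, -0.1085, 0.0343]
tool_rot: [-0.0, 0.998, -0.055, -0.002]
contact_force: [-0.5, 0.9, 0.1]
gripper_width: 0.002
grasp_force: 0.0
time: 11.1
tool_pos: [0.5712, -0.1092, 0.0348]
tool_rot: [0.0, 0.999, -0.055, 0.001]
contact_force: [-0.3, -0.5, -0.1]
gripper_width: -0.002
grasp_force: 0.0
time: 11.3
tool_pos: [0.5709, -0.109, 0.0326]
tool_rot: [0.0, 0.999, -0.055, 0.0]
contact_force: [-1.0, -0.1, 1.3]
gripper_width: 0.001
grasp_force: 0.5
time: 11.5
tool_pos: [0.5708, -0.1089, 0.0312]
tool_rot: [-0.0, 0.999, -0.055, -0.0]
contact_force: [-0.9, 0.3, 2.5]
gripper_width: 0.001
grasp_force: 0.5
```

```bash
python3 -m crank '[{"x":0,"y":0,"z":0.1,"turn":0},{"x":0,"y":0,"z":0,"turn":0}]';python3 -m crank '[{"x":0,"y":0,"z":0.1,"turn":0},{"x":0,"y":0,"z":0,"turn":0}]';python3 -m crank '[{"x":0,"y":0,"z":0.1,"turn":0},{"x":0,"y":0,"z":0,"turn":0}]';python3 -m crank '[{"x":0,"y":0,"z":-4,"turn":0},{"x":-1,"y":3,"z":-4,"turn":-0.11},{"x":-1,"y":3,"z":-1,"turn":-0.11},{"x":0,"y":0,"z":0,"turn":0}]'; python3 - <<'E'
from h import *
a=np.radians(6.7)
go(.516-.052*np.cos(a),-.352-.052*np.sin(a),.036,6.7)
E
```

```text
time: 11.7
tool_pos: [0.5708, -0.1089, 0.0301]
tool_rot: [-0.0, 0.999, -0.055, -0.0]
contact_force: [-1.5, 0.4, 0.2]
gripper_width: 0.0
grasp_force: 0.4
time: 11.9
tool_pos: [0.5709, -0.109, 0.0292]
tool_rot: [0.0, 0.999, -0.055, 0.0]
contact_force: [-0.9, 0.6, 0.1]
gripper_width: -0.002
grasp_force: 0.5
time: 12.1
tool_pos: [0.571, -0.1091, 0.029]
tool_rot: [0.0, 0.999, -0.055, -0.0]
contact_force: [-2.6, 0.6, 4.6]
gripper_width: 0.003
grasp_force: 2.5
time: 12.5
tool_pos: [0.5492, -0.1705, 0.1209]
tool_rot: [0.002, 0.999, 0.054, 0.003]
contact_force: [0.2, 0.3, 0.7]
gripper_width: -0.001
grasp_force: 0.0
turn first -0.008 then x -10.62 y 17.64 z 8.49 cm; dist 22.3
```

B rocks: its rim went 5 mm down under about 1 N and then stopped. Now the end of C.

```bash
python3 -m crank '[{"x":-2.1,"y":3.5,"z":0,"turn":0},{"x":-2.1,"y":3.5,"z":0,"turn":0},{"x":-2.1,"y":3.5,"z":0.5,"turn":0},{"x":-2.1,"y":3.5,"z":0.5,"turn":0},{"x":-2.1,"y":3.5,"z":0.5,"turn":0}]';python3 -m crank '[{"x":0,"y":0,"z":3.5,"turn":0},{"x":0,"y":0,"z":2.5,"turn":0},{"x":0,"y":0,"z":0,"turn":0},{"x":0,"y":0,"z":0,"turn":0}]'; python3 - <<'E'
from h import *
a=np.radians(6.7)
go(.516-.052*np.cos(a),-.352-.052*np.sin(a),.035,6.7)
E
```

```text
time: 13.0
tool_pos: [0.4621, -0.3531, 0.1012]
tool_rot: [-0.001, 0.998, 0.055, -0.0]
contact_force: [0.3, 0.2, 0.5]
gripper_width: 0.002
grasp_force: 0.0
time: 13.4
tool_pos: [0.4627, -0.3518, 0.0417]
tool_rot: [-0.001, 0.998, 0.055, -0.001]
contact_force: [0.7, -0.6, 0.1]
gripper_width: 0.004
grasp_force: 0.0
turn first -0.006 then x 0.09 y 0.64 z 0.67 cm; dist 0.9
```

```bash
python3 -m crank '[{"x":0,"y":0.6,"z":0.5,"turn":0},{"x":0,"y":0,"z":0.1,"turn":0},{"x":0,"y":0,"z":0,"turn":0}]';python3 -m crank '[{"x":0,"y":0,"z":0.15,"turn":0},{"x":0,"y":0,"z":0,"turn":0}]';python3 -m crank '[{"x":0,"y":0,"z":0.15,"turn":0},{"x":0,"y":0,"z":0,"turn":0}]';python3 -m crank '[{"x":0,"y":0,"z":0.15,"turn":0},{"x":0,"y":0,"z":0,"turn":0}]'
```

```text
time: 13.7
tool_pos: [0.4643, -0.3591, 0.0375]
tool_rot: [0.001, 0.998, 0.055, 0.001]
contact_force: [0.2, -0.1, 1.6]
gripper_width: 0.004
grasp_force: 0.0
time: 13.9
tool_pos: [0.4637, -0.3586, 0.0352]
tool_rot: [0.0, 0.998, 0.055, 0.0]
contact_force: [-0.1, 0.1, 0.6]
gripper_width: -0.001
grasp_force: 0.0
time: 14.1
tool_pos: [0.4635, -0.3586, 0.0334]
tool_rot: [-0.0, 0.998, 0.055, -0.0]
contact_force: [-0.2, 0.3, 1.2]
gripper_width: 0.001
grasp_force: 0.3
time: 14.3
tool_pos: [0.4635, -0.3586, 0.0319]
tool_rot: [-0.0, 0.998, 0.055, -0.0]
contact_force: [-0.7, -0.5, -0.0]
gripper_width: 0.0
grasp_force: 0.5
```

```bash
python3 -m crank '[{"x":0,"y":0,"z":0.15,"turn":0},{"x":0,"y":0,"z":0,"turn":0}]';python3 -m crank '[{"x":0,"y":0,"z":-4,"turn":0},{"x":2.6,"y":-0.2,"z":-4,"turn":0},{"x":2.6,"y":-0.2,"z":-4,"turn":0},{"x":-3,"y":0,"z":-3,"turn":0},{"x":-2,"y":0,"z":0,"turn":0}]' 100;python3 -m crank '[{"x":0,"y":0,"z":0,"turn":0},{"x":0,"y":0,"z":0,"turn":0}]'; python3 - <<'E'
from h import *
p,d=save("wrist","w1")
p,d,K,T=load("w1");P=pts(d,K,T)
m=((P[...,2]>.026)&(P[...,2]<.042)&(np.hypot(P[...,0]-.516,P[...,1]+.352)<.08)).astype(np.uint8)
k,l,st,ce=cv2.connectedComponentsWithStats(m)
for i in range(1,k):
    if st[i,4]>60:
        q=P[l==i]; r=cv2.minAreaRect((q[:,:2]*1000).astype(np.float32)); print(st[i,4],r,np.median(q[:,2]))
s=manip.state(); print(s['tool_pos'],np.degrees(yaw(s['tool_rot'])))
E
```

```text
time: 14.5
tool_pos: [0.4635, -0.3586, 0.0303]
tool_rot: [-0.0, 0.998, 0.055, -0.0]
contact_force: [-1.1, -0.1, 2.1]
gripper_width: 0.003
grasp_force: 0.5
time: 15.0
tool_pos: [0.4676, -0.3564, 0.1868]
tool_rot: [0.004, 0.998, 0.056, 0.003]
contact_force: [0.2, -0.5, 1.0]
gripper_width: 0.847
grasp_force: 0.0
time: 15.2
tool_pos: [0.4651, -0.3541, 0.1799]
tool_rot: [-0.0, 0.998, 0.055, 0.0]
contact_force: [0.9, -0.4, -0.1]
gripper_width: 1.004
grasp_force: 0.0
1996 ((513.7456665039062, -350.13726806640625), (104.45814514160156, 65.3996810913086), 6.416638374328613) 0.03303549800280882
[ 0.46516749 -0.35399454  0.17951319] 6.341688465812933
```

View pics/w1.png

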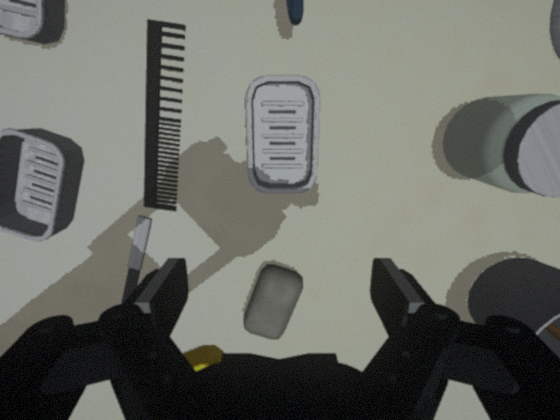

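The wrist view shows C upright at pixel (283,133), measured at (0.514,-0.350) with yaw 6.4°. Its end went 3.7 mm down under about 1 N and was still yielding, so C rocks as well. I'll grasp C.

```bash
python3 - <<'E'
from h import *
go(.514,-.350,.008,6.4)
E
python3 -m crank '[{"x":2.4,"y":0,"z":4,"turn":0},{"x":2.4,"y":0.1,"z":4,"turn":0},{"x":0,"y":0,"z":4,"turn":0},{"x":0,"y":0,"z":0,"turn":0},{"x":0,"y":0,"z":0,"turn":0}]'; python3 - <<'E'
from h import *
go(.514,-.350,.008,6.4)
E
```

```text
turn first -0.001 then x 4.90 y 0.15 z 17.15 cm; dist 17.8
time: 15.75
tool_pos: [0.5126, -0.3493, 0.0593]
tool_rot: [-0.001, 0.998, 0.056, -0.001]
contact_force: [-0.1, -0.1, 0.4]
gripper_width: 1.001
grasp_force: 0.0
turn first -0.001 then x 0.13 y 0.09 z 5.13 cm; dist 5.1
```

```bash
python3 -m crank '[{"x":0.1,"y":0.1,"z":2.5,"turn":0},{"x":0,"y":0,"z":2.4,"turn":0},{"x":0,"y":0,"z":0.2,"turn":0},{"x":0,"y":0,"z":0,"turn":0},{"x":0,"y":0,"z":0,"turn":0}]'; python3 -m crank '[{"x":0,"y":0,"z":0,"turn":0},{"x":0,"y":0,"z":0,"turn":0},{"x":0,"y":0,"z":0,"turn":0},{"x":0,"y":0,"z":0,"turn":0}]' 0;  python3 -m crank '[{"x":0,"y":0,"z":-1,"turn":0},{"x":0,"y":0,"z":-4,"turn":0},{"x":0,"y":0,"z":-5,"turn":0},{"x":0,"y":0,"z":-4,"turn":0},{"x":0,"y":0,"z":0,"turn":0}]'
```

```text
time: 16.25
tool_pos: [0.5155, -0.3524, 0.0124]
tool_rot: [0.002, 0.998, 0.055, 0.002]
contact_force: [-0.1, 0.5, 0.3]
gripper_width: 0.999
grasp_force: 0.0
time: 16.65
tool_pos: [0.5153, -0.3521, 0.0118]
tool_rot: [0.001, 0.998, 0.055, 0.001]
contact_force: [-1.2, 1.2, 5.9]
gripper_width: 0.736
grasp_force: 67.7
time: 17.15
tool_pos: [0.5174, -0.3538, 0.1584]
tool_rot: [0.005, 0.998, 0.055, 0.005]
contact_force: [0.6, -0.5, -1.3]
gripper_width: 0.734
grasp_force: 67.0
```

C is held. I carry it across at height, then turn it over the tray.

```bash
python3 -m crank '[{"x":0.7,"y":-4.5,"z":0,"turn":0},{"x":0.7,"y":-4.5,"z":0,"turn":0},{"x":0.7,"y":-4.5,"z":0,"turn":0},{"x":0.7,"y":-4.5,"z":0,"turn":0},{"x":0.7,"y":-4.5,"z":0,"turn":0}]';python3 -m crank '[{"x":0.7,"y":-4.5,"z":0,"turn":0},{"x":0.7,"y":-4.5,"z":0,"turn":0},{"x":0.7,"y":-4.5,"z":0,"turn":0},{"x":0.7,"y":-4.5,"z":0,"turn":0},{"x":0.7,"y":-4.5,"z":0,"turn":0}]';python3 -m crank '[{"x":0.7,"y":-4.5,"z":0,"turn":0},{"x":0.7,"y":-4.5,"z":0,"turn":0},{"x":0.7,"y":-4.5,"z":0,"turn":0},{"x":0,"y":0,"z":0,"turn":-0.145},{"x":0,"y":0,"z":0,"turn":-0.145}]';python3 -m crank '[{"x":0,"y":0,"z":0,"turn":-0.145},{"x":0,"y":0,"z":0,"turn":-0.145},{"x":0,"y":0,"z":0,"turn":-0.145},{"x":0,"y":0,"z":0,"turn":-0.145},{"x":0,"y":0,"z":0,"turn":-0.145}]';python3 -m crank '[{"x":0,"y":0,"z":0,"turn":-0.145},{"x":0,"y":0,"z":0,"turn":-0.145},{"x":0,"y":0,"z":0,"turn":-0.145},{"x":0,"y":0,"z":0,"turn":0},{"x":0,"y":0,"z":0,"turn":0}]'; python3 - <<'E'
from h import *
go(.5433,.2488,.08,97)
save("wrist","w2"); save("scene","s2")
p,d,K,T=load("w2");P=pts(d,K,T)
p2,d2,K2,T2=load("s2");P2=pts(d2,K2,T2)
a=np.radians(7); ex=np.array([np.cos(a),np.sin(a)]); ey=np.array([-ex[1],ex[0]])
for n,PP,dd in(("w",P,d),("s",P2,d2)):
    loc=PP[...,:2]-[.581,.188]; X=loc@ex;Y=loc@ey; Z=PP[...,2]
    f=(dd>0)
    g=f&(Z>.045)&(Z<.06)&(abs(Y)<.12)&(X<-.06)&(X>-.14)
    if g.sum(): print(n,'panel X',g.sum(),np.percentile(X[g],[2,50,98]))
    g=f&(Z>.03)&(Z<.05)&(abs(X)<.04)
    for s in(1,-1):
        h=g&(Y*s>.11)&(Y*s<.16)
        if h.sum()>5: print(n,'wall Y',s,h.sum(),np.percentile(Y[h],[2,50,98]))
    g=f&(Z>.06)&(abs(Y)<.12)&(X>.02)&(X<.1)
    g&=Z<.1
    if g.sum(): print(n,'deck front',np.percentile(X[g],[1,5]))
E
```

```text
time: 17.65
tool_pos: [0.5228, -0.1215, 0.1483]
tool_rot: [-0.001, 0.998, 0.055, -0.001]
contact_force: [-0.1, 0.3, -2.0]
gripper_width: 0.736
grasp_force: 67.0
time: 18.15
tool_pos: [0.5327, 0.1058, 0.1484]
tool_rot: [0.0, 0.998, 0.055, -0.001]
contact_force: [0.7, -0.3, -1.3]
gripper_width: 0.729
grasp_force: 67.0
time: 18.65
tool_pos: [0.5385, 0.2418, 0.148]
tool_rot: [0.0, 0.979, 0.203, -0.001]
contact_force: [-0.3, -0.9, -1.8]
gripper_width: 0.732
grasp_force: 67.2
time: 19.15
tool_pos: [0.5388, 0.2402, 0.1481]
tool_rot: [-0.0, 0.844, 0.536, -0.001]
contact_force: [-0.4, 0.0, -2.1]
gripper_width: 0.731
grasp_force: 67.2
time: 19.65
tool_pos: [0.5392, 0.2402, 0.1486]
tool_rot: [-0.0, 0.712, 0.703, -0.001]
contact_force: [-0.0, -0.0, -1.4]
gripper_width: 0.736
grasp_force: 67.2
turn first -0.135 then x 0.80 y 0.51 z 6.86 cm; dist 6.9
w panel X 696 [-0.11704349 -0.09922439 -0.09631737]
w wall Y 1 475 [0.13372612 0.135284   0.13690111]
w deck front [0.04341399 0.04387232]
s panel X 196 [-0.11564785 -0.09765877 -0.09380549]
s wall Y 1 95 [0.12846262 0.13340364 0.13776307]
s wall Y -1 129 [-0.13761361 -0.13387794 -0.12993193]
s deck front [0.04561814 0.04696535]
```

View pics/w2.png

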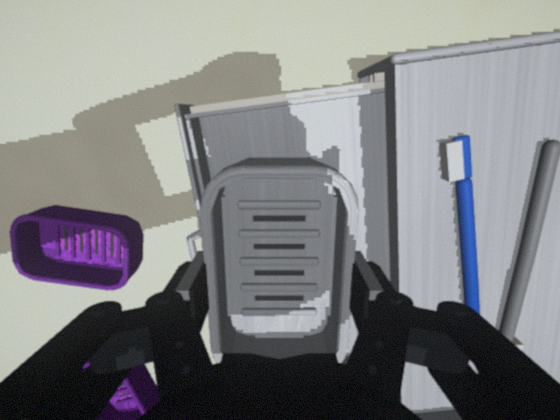

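The wrist view shows C held level at (283,260) above the tray. The panel (x -97), the walls (±132) and the deck edge (x +44) fit the frame. Now I lower it.

```bash
python3 -m crank '[{"x":0,"y":0,"z":0,"turn":-0.135},{"x":0.8,"y":0.5,"z":1.5,"turn":0},{"x":0,"y":0,"z":4,"turn":0},{"x":0,"y":0,"z":0,"turn":0},{"x":0,"y":0,"z":0,"turn":0}]'; python3 - <<'E'
from h import *
go(.5445,.249,.035,97)
E
```

```text
time: 20.25
tool_pos: [0.5429, 0.2487, 0.0936]
tool_rot: [-0.001, 0.662, 0.75, -0.001]
contact_force: [-0.0, -0.3, -2.0]
gripper_width: 0.732
grasp_force: 67.3
turn first 0.002 then x 0.01 y 0.17 z 5.86 cm; dist 5.9
```

```bash
python3 -m crank '[{"x":0,"y":0.1,"z":3,"turn":0},{"x":0,"y":0,"z":2,"turn":0},{"x":0,"y":0,"z":0.6,"turn":0},{"x":0,"y":0,"z":0,"turn":0},{"x":0,"y":0,"z":0,"turn":0}]'; python3 -m crank '[{"x":0,"y":0,"z":0.3,"turn":0},{"x":0,"y":0,"z":0,"turn":0}]'; python3 -m crank '[{"x":0,"y":0,"z":0.15,"turn":0},{"x":0,"y":0,"z":0,"turn":0}]'
```

```text
time: 20.75
tool_pos: [0.5463, 0.2495, 0.0407]
tool_rot: [0.001, 0.662, 0.75, 0.001]
contact_force: [0.1, -0.4, -1.6]
gripper_width: 0.727
grasp_force: 67.3
time: 20.95
tool_pos: [0.5454, 0.2493, 0.0365]
tool_rot: [0.0, 0.662, 0.75, 0.001]
contact_force: [-0.2, -0.8, -2.3]
gripper_width: 0.733
grasp_force: 67.3
time: 21.15
tool_pos: [0.5448, 0.2491, 0.0341]
tool_rot: [-0.0, 0.662, 0.75, -0.0]
contact_force: [-1.1, 0.5, -2.4]
gripper_width: 0.735
grasp_force: 67.3
```

```bash
python3 -m crank '[{"x":0,"y":0,"z":0.3,"turn":0},{"x":0,"y":0,"z":0,"turn":0},{"x":0,"y":0,"z":0,"turn":0}]'; python3 -m crank '[{"x":0,"y":0,"z":0.15,"turn":0},{"x":0,"y":0,"z":0,"turn":0}]'; python3 -m crank '[{"x":0,"y":0,"z":0.1,"turn":0},{"x":0,"y":0,"z":0,"turn":0}]'
```

```text
time: 21.45
tool_pos: [0.5446, 0.2491, 0.0307]
tool_rot: [-0.0, 0.662, 0.75, -0.0]
contact_force: [-0.3, 0.2, -1.9]
gripper_width: 0.733
grasp_force: 67.3
time: 21.65
tool_pos: [0.5447, 0.2491, 0.0293]
tool_rot: [-0.0, 0.662, 0.75, -0.0]
contact_force: [0.7, 0.3, -1.6]
gripper_width: 0.73
grasp_force: 67.3
time: 21.85
tool_pos: [0.5447, 0.2491, 0.0284]
tool_rot: [-0.0, 0.662, 0.75, -0.0]
contact_force: [-0.9, -0.3, -2.3]
gripper_width: 0.732
grasp_force: 67.3
```

```bash
python3 -m crank '[{"x":0,"y":0,"z":0.1,"turn":0},{"x":0,"y":0,"z":0,"turn":0}]'; python3 -m crank '[{"x":0,"y":0,"z":0.1,"turn":0},{"x":0,"y":0,"z":0,"turn":0}]'
```

```text
time: 22.05
tool_pos: [0.5447, 0.2491, 0.0274]
tool_rot: [-0.0, 0.662, 0.75, -0.0]
contact_force: [-0.4, -0.5, -2.3]
gripper_width: 0.734
grasp_force: 67.3
time: 22.25
tool_pos: [0.545, 0.2492, 0.0273]
tool_rot: [0.0, 0.662, 0.75, 0.0]
contact_force: [-2.1, -0.5, 3.8]
gripper_width: 0.736
grasp_force: 68.0
```

Contact came at 27.3 mm, as predicted. I release and lift.

```bash
python3 -m crank '[{"x":0,"y":0,"z":0,"turn":0},{"x":0,"y":0,"z":0,"turn":0},{"x":0,"y":0,"z":0,"turn":0}]' 92; python3 -m crank '[{"x":0,"y":0,"z":-1.5,"turn":0},{"x":0,"y":0,"z":-3.5,"turn":0},{"x":0,"y":0,"z":-4,"turn":0},{"x":0,"y":0,"z":-4,"turn":0.145},{"x":0,"y":0,"z":-2,"turn":0.145}]'; python3 -m crank '[{"x":0,"y":0,"z":0,"turn":0.145},{"x":0,"y":0,"z":0,"turn":0.145},{"x":0,"y":0,"z":0,"turn":0.145},{"x":0,"y":0,"z":0,"turn":0.145},{"x":0,"y":0,"z":0,"turn":0.145}]' 100;python3 -m crank '[{"x":0,"y":0,"z":0,"turn":0.145},{"x":0,"y":0,"z":0,"turn":0.145},{"x":0,"y":0,"z":0,"turn":0.145},{"x":0,"y":0,"z":0,"turn":0.145},{"x":0,"y":0,"z":0,"turn":0.145}]'; python3 - <<'E'
from h import *
go(.59,-.12,.18,-6.7)
E
```

```text
time: 22.55
tool_pos: [0.545, 0.2492, 0.0265]
tool_rot: [0.0, 0.662, 0.75, 0.0]
contact_force: [-0.7, -0.3, 0.2]
gripper_width: 0.924
grasp_force: 0.0
time: 23.05
tool_pos: [0.5469, 0.2499, 0.1828]
tool_rot: [0.002, 0.765, 0.644, 0.004]
contact_force: [1.1, 0.1, 0.6]
gripper_width: 0.923
grasp_force: 0.0
time: 23.55
tool_pos: [0.545, 0.2492, 0.1779]
tool_rot: [0.0, 0.944, 0.331, 0.001]
contact_force: [0.3, -0.4, 0.0]
gripper_width: 1.002
grasp_force: 0.0
time: 24.05
tool_pos: [0.545, 0.2492, 0.1779]
tool_rot: [-0.0, 1.0, -0.025, 0.001]
contact_force: [0.6, 0.6, -0.2]
gripper_width: 0.999
grasp_force: 0.0
turn first 0.067 then x 8.78 y 36.14 z -0.21 cm; dist 37.2
```

```bash
python3 -m crank '[{"x":0,"y":0,"z":0,"turn":0.067},{"x":0.8,"y":4.5,"z":0,"turn":0},{"x":0.8,"y":4.5,"z":0,"turn":0},{"x":0.8,"y":4.5,"z":0,"turn":0},{"x":0.8,"y":4.5,"z":0,"turn":0}]';python3 -m crank '[{"x":0.8,"y":4.5,"z":0,"turn":0},{"x":0.8,"y":4.5,"z":0,"turn":0},{"x":0.8,"y":4.5,"z":0,"turn":0},{"x":0.8,"y":4.5,"z":0,"turn":0},{"x":0,"y":0,"z":0,"turn":0}]'; python3 -m crank '[{"x":0,"y":0,"z":0,"turn":0},{"x":0,"y":0,"z":0,"turn":0}]'; python3 - <<'E'
from h import *
save("wrist","w3")
p,d,K,T=load("w3");P=pts(d,K,T)
m=((P[...,2]>.026)&(P[...,2]<.042)&(np.hypot(P[...,0]-.627,P[...,1]+.116)<.08)).astype(np.uint8)
k,l,st,ce=cv2.connectedComponentsWithStats(m)
for i in range(1,k):
    if st[i,4]>60:
        q=P[l==i]; r=cv2.minAreaRect((q[:,:2]*1000).astype(np.float32)); print(st[i,4],r,np.median(q[:,2]))
        if st[i,4]>800: go(r[0][0]/1000,r[0][1]/1000,.06,-6.5)
E
```

```text
time: 24.55
tool_pos: [0.5568, 0.0652, 0.178]
tool_rot: [-0.0, 0.998, -0.055, 0.001]
contact_force: [1.2, 0.1, 0.7]
gripper_width: 1.0
grasp_force: 0.0
time: 25.05
tool_pos: [0.5688, -0.1207, 0.1781]
tool_rot: [0.001, 0.998, -0.059, 0.001]
contact_force: [-0.1, 0.4, 0.4]
gripper_width: 1.0
grasp_force: 0.0
time: 25.25
tool_pos: [0.5685, -0.1149, 0.1771]
tool_rot: [-0.0, 0.998, -0.055, 0.0]
contact_force: [-0.3, 0.2, 0.6]
gripper_width: 0.998
grasp_force: 0.0
2090 ((624.9710693359375, -114.18020629882812), (65.32942199707031, 104.43606567382812), 84.0527114868164) 0.033320213584126554
turn first 0.004 then x 5.61 y -0.68 z 11.69 cm; dist 13.0
```

```bash
python3 -m crank '[{"x":1.9,"y":-0.2,"z":3.9,"turn":0},{"x":1.9,"y":-0.25,"z":3.9,"turn":0},{"x":1.8,"y":-0.25,"z":3.9,"turn":0},{"x":0,"y":0,"z":0,"turn":0},{"x":0,"y":0,"z":0,"turn":0}]'; python3 - <<'E'
from h import *
go(.625,-.114,.0115,-6.2)
E
```

```text
time: 25.8
tool_pos: [0.6242, -0.1135, 0.0587]
tool_rot: [-0.0, 0.999, -0.055, -0.001]
contact_force: [-0.0, -0.4, 1.1]
gripper_width: 0.999
grasp_force: 0.0
turn first -0.001 then x 0.09 y 0.04 z 4.72 cm; dist 4.7
```

```bash
python3 -m crank '[{"x":0,"y":0,"z":2.5,"turn":0},{"x":0,"y":0,"z":2.1,"turn":0},{"x":0,"y":0,"z":0,"turn":0},{"x":0,"y":0,"z":0,"turn":0},{"x":0,"y":0,"z":0,"turn":0}]'; python3 -m crank '[{"x":0,"y":0,"z":0,"turn":0},{"x":0,"y":0,"z":0,"turn":0},{"x":0,"y":0,"z":0,"turn":0},{"x":0,"y":0,"z":0,"turn":0}]' 0;  python3 -m crank '[{"x":0,"y":0,"z":-1,"turn":0},{"x":0,"y":0,"z":-4,"turn":0},{"x":0,"y":0,"z":-5,"turn":0},{"x":0,"y":0,"z":-4,"turn":0},{"x":0,"y":0,"z":0,"turn":0}]'; python3 - <<'E'
from h import *
go(.561,.119,.16,-6.2)
E
```

```text
time: 26.3
tool_pos: [0.6267, -0.1154, 0.0168]
tool_rot: [0.001, 0.998, -0.055, 0.002]
contact_force: [1.3, -0.2, 0.0]
gripper_width: 1.005
grasp_force: 0.0
time: 26.7
tool_pos: [0.6265, -0.1155, 0.0158]
tool_rot: [0.0, 0.998, -0.056, 0.002]
contact_force: [-0.1, 0.8, 5.9]
gripper_width: 0.731
grasp_force: 67.4
time: 27.2
tool_pos: [0.629, -0.1162, 0.1624]
tool_rot: [0.002, 0.998, -0.056, 0.007]
contact_force: [0.9, -0.6, -1.1]
gripper_width: 0.727
grasp_force: 66.9
turn first -0.003 then x -9.30 y -22.65 z 0.24 cm; dist 24.5
```

```bash
python3 -m crank '[{"x":-1.7,"y":-4.2,"z":0,"turn":0},{"x":-1.7,"y":-4.2,"z":0,"turn":0},{"x":-1.7,"y":-4.2,"z":0,"turn":0},{"x":-1.7,"y":-4.2,"z":0,"turn":0},{"x":-1.7,"y":-4.2,"z":0,"turn":0}]';python3 -m crank '[{"x":-0.7,"y":-1.6,"z":0,"turn":0},{"x":0,"y":0,"z":0,"turn":-0.145},{"x":0,"y":0,"z":0,"turn":-0.145},{"x":0,"y":0,"z":0,"turn":-0.145},{"x":0,"y":0,"z":0,"turn":-0.145}]';python3 -m crank '[{"x":0,"y":0,"z":0,"turn":-0.145},{"x":0,"y":0,"z":0,"turn":-0.145},{"x":0,"y":0,"z":0,"turn":-0.145},{"x":0,"y":0,"z":0,"turn":-0.145},{"x":0,"y":0,"z":0,"turn":-0.145}]';python3 -m crank '[{"x":0,"y":0,"z":0,"turn":-0.145},{"x":0,"y":0,"z":0,"turn":-0.145},{"x":0,"y":0,"z":0,"turn":-0.145},{"x":0,"y":0,"z":0,"turn":0},{"x":0,"y":0,"z":0,"turn":0}]'; python3 - <<'E'
from h import *
go(.561,.119,.09,97)
save("wrist","w4")
p,d,K,T=load("w4");P=pts(d,K,T)
a=np.radians(7); ex=np.array([np.cos(a),np.sin(a)]); ey=np.array([-ex[1],ex[0]])
loc=P[...,:2]-[.581,.188]; X=loc@ex;Y=loc@ey; Z=P[...,2]
g=(d>0)&(Z>.044)&(Z<.055)&(X>-.09)&(X<.035)&(Y>-.05)&(Y<.125)
q=np.stack([X[g],Y[g]],1)*1000
print('first dish rim',g.sum(),np.percentile(q,[1,99],axis=0),np.median(Z[g]))
E
```

```text
time: 27.7
tool_pos: [0.5619, 0.1046, 0.1521]
tool_rot: [0.0, 0.998, -0.056, -0.001]
contact_force: [0.3, -0.0, -2.1]
gripper_width: 0.732
grasp_force: 66.8
time: 28.2
tool_pos: [0.5578, 0.1194, 0.1523]
tool_rot: [0.0, 0.972, 0.235, -0.001]
contact_force: [-0.4, -0.9, -2.1]
gripper_width: 0.732
grasp_force: 66.9
time: 28.7
tool_pos: [0.5579, 0.1192, 0.1523]
tool_rot: [-0.0, 0.826, 0.564, -0.001]
contact_force: [0.1, 0.4, -1.6]
gripper_width: 0.729
grasp_force: 66.9
time: 29.2
tool_pos: [0.5582, 0.1194, 0.1528]
tool_rot: [-0.0, 0.688, 0.726, -0.001]
contact_force: [0.3, 0.2, -1.7]
gripper_width: 0.734
grasp_force: 66.9
turn first -0.068 then x -0.08 y 0.28 z 6.28 cm; dist 6.3
first dish rim 1982 [[-61.56438687  13.85687262]
 [  3.15624076  82.97439637]] 0.049201840680342945
```

View pics/w4.png

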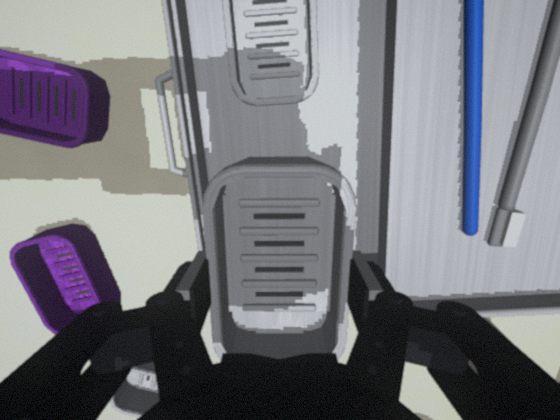

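The view shows dish C level in the tray at (270,50), with its rim at 49 mm and its near end at y +14. Dish B hangs level at (280,260). Now I lower B.

```bash
python3 -m crank '[{"x":-0.1,"y":0.2,"z":2,"turn":-0.068},{"x":0,"y":0,"z":4,"turn":0},{"x":0,"y":0,"z":3,"turn":0},{"x":0,"y":0,"z":1.8,"turn":0},{"x":0,"y":0,"z":0,"turn":0}]'; python3 -m crank '[{"x":0,"y":0,"z":0.3,"turn":0},{"x":0,"y":0,"z":0,"turn":0},{"x":0,"y":0,"z":0,"turn":0}]'; python3 - <<'E'
from h import *
go(.561,.119,.0313,97)
E
```

```text
time: 29.75
tool_pos: [0.5575, 0.1186, 0.0416]
tool_rot: [-0.003, 0.662, 0.75, -0.003]
contact_force: [-0.3, 0.3, -1.4]
gripper_width: 0.734
grasp_force: 66.8
time: 30.05
tool_pos: [0.5619, 0.119, 0.0443]
tool_rot: [0.001, 0.661, 0.75, 0.001]
contact_force: [0.1, -0.7, -1.4]
gripper_width: 0.731
grasp_force: 66.9
turn first 0.003 then x 0.01 y -0.09 z 1.30 cm; dist 1.3
```

```bash
python3 -m crank '[{"x":0,"y":0,"z":0.5,"turn":0},{"x":0,"y":0,"z":0.3,"turn":0},{"x":0,"y":0,"z":0.1,"turn":0},{"x":0,"y":0,"z":0,"turn":0},{"x":0,"y":0,"z":0,"turn":0}]'; python3 -m crank '[{"x":0,"y":0,"z":0.1,"turn":0},{"x":0,"y":0,"z":0,"turn":0}]'; python3 -m crank '[{"x":0,"y":0,"z":0.1,"turn":0},{"x":0,"y":0,"z":0,"turn":0}]'
```

```text
time: 30.55
tool_pos: [0.5606, 0.1189, 0.0335]
tool_rot: [-0.0, 0.661, 0.75, -0.0]
contact_force: [0.5, 1.4, -2.2]
gripper_width: 0.728
grasp_force: 66.9
time: 30.75
tool_pos: [0.5606, 0.1189, 0.0325]
tool_rot: [-0.0, 0.661, 0.75, -0.0]
contact_force: [0.3, 0.1, -1.5]
gripper_width: 0.729
grasp_force: 66.9
time: 30.95
tool_pos: [0.5605, 0.1189, 0.0314]
tool_rot: [-0.0, 0.661, 0.75, -0.0]
contact_force: [0.0, -0.4, -1.8]
gripper_width: 0.729
grasp_force: 66.9
```

```bash
python3 -m crank '[{"x":0,"y":0,"z":0.1,"turn":0},{"x":0,"y":0,"z":0,"turn":0}]'
```

```text
time: 31.15
tool_pos: [0.5609, 0.119, 0.0313]
tool_rot: [0.0, 0.661, 0.75, 0.0]
contact_force: [-2.9, -0.4, 3.2]
gripper_width: 0.73
grasp_force: 67.5
```

Contact at the predicted height. I release, lift and back off.

```bash
python3 -m crank '[{"x":0,"y":0,"z":0,"turn":0},{"x":0,"y":0,"z":0,"turn":0},{"x":0,"y":0,"z":0,"turn":0}]' 92; python3 -m crank '[{"x":0,"y":0,"z":-1.5,"turn":0},{"x":0,"y":0,"z":-3.5,"turn":0},{"x":0,"y":0,"z":-4,"turn":0},{"x":0,"y":0,"z":-4,"turn":0},{"x":0,"y":0,"z":-4,"turn":0}]';python3 -m crank '[{"x":-4,"y":0,"z":0,"turn":0},{"x":-4,"y":0,"z":0,"turn":0},{"x":-4,"y":0,"z":0,"turn":0},{"x":-4,"y":0,"z":0,"turn":0},{"x":0,"y":0,"z":0,"turn":0}]'; python3 - <<'E'
from h import *
save("side","s5"); save("scene","s6")
a=np.radians(7); ex=np.array([np.cos(a),np.sin(a)]); ey=np.array([-ex[1],ex[0]])
for n in("s5","s6"):
    p,d,K,T=load(n);P=pts(d,K,T)
    loc=P[...,:2]-[.581,.188]; X=loc@ex;Y=loc@ey; Z=P[...,2]
    for s in(-1,1):
        g=(d>0)&(Z>.044)&(Z<.056)&(X>-.085)&(X<.03)&(Y*s>.005)&(Y*s<.125)
        print(n,s,np.round(np.percentile(np.stack([X[g],Y[g],Z[g]],1),[2,98],axis=0),3).tolist())
p=load("s5")[0]; cv2.imwrite('pics/fin.png',cv2.resize(p[90:300,140:440],None,fx=2.5,fy=2.5)[...,::-1])
E
```

```text
time: 31.45
tool_pos: [0.5608, 0.1189, 0.0305]
tool_rot: [0.0, 0.661, 0.75, 0.0]
contact_force: [-0.1, 0.0, 0.5]
gripper_width: 0.922
grasp_force: 0.0
time: 31.95
tool_pos: [0.5605, 0.1189, 0.2035]
tool_rot: [0.0, 0.661, 0.75, 0.001]
contact_force: [0.7, 0.1, -0.4]
gripper_width: 0.924
grasp_force: 0.0
time: 32.45
tool_pos: [0.5812, -0.0438, 0.2019]
tool_rot: [0.001, 0.663, 0.749, -0.0]
contact_force: [-1.1, 1.2, -0.1]
gripper_width: 0.919
grasp_force: 0.0
s5 -1 [[-0.059, -0.121, 0.044], [0.005, -0.014, 0.053]]
s5 1 [[-0.058, 0.009, 0.044], [0.006, 0.116, 0.054]]
s6 -1 [[-0.059, -0.12, 0.044], [0.005, -0.015, 0.053]]
s6 1 [[-0.059, 0.011, 0.044], [0.006, 0.118, 0.054]]
```

View pics/fin.png

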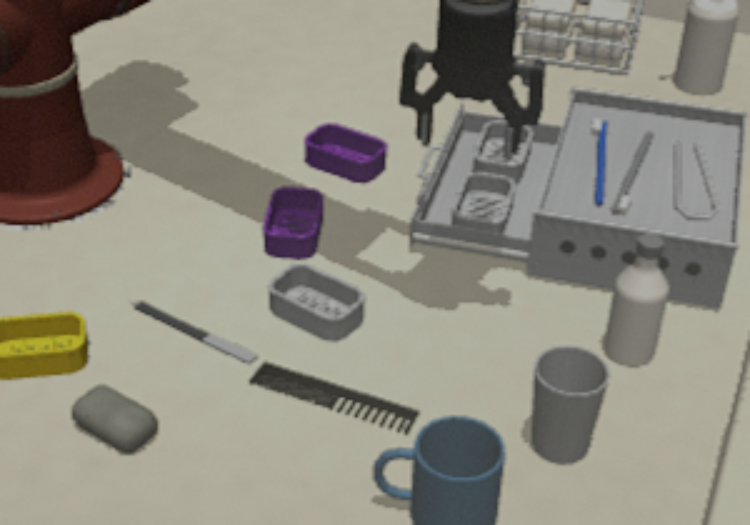

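Both rocking dishes sit level in the tray, at crop pixels (505,145) and (485,200). The steady dish is still at (317,300) and the bystanders are undisturbed.

```bash
python3 -c "
from plant import manip
print(manip.job_done())"
```

```text
the job is handed in; nothing more can be done
None
```

The two dishes that rock are set down upright on the tray floor, the steady dish is still where it stood, nothing else looks disturbed in the last picture, and the job was handed in at about 33 s of the 69 s allowed.

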